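# Clear the docking station and clip in the tool magazine

### The arm

A 6-joint arm with a two-finger parallel gripper is mounted at the origin on the work surface. World frame = base frame: x ahead of the robot, y to its left, z up, the work surface at z = 0. Lengths are in mm, angles in rad, forces in N, time in s.
With the tool pointing down it reaches from about 350 to 775 mm from the base axis. Payload 7.3 kg.
Tool frame: the origin (TCP) lies midway between the tips of the shut fingers; the grasp point (between the pads) lies 19 mm behind it; z points along the fingers, y is the line along which they close (so a half turn about z gives the same grasp; the last joint's range is limited). The gripper opens to 92 mm and grips with 3 to 60 N. Pads are 19 mm wide; open, the fingers measure 130 mm over their backs; the gripper's body (75 mm by 190 mm) begins 47 mm behind the grasp point.
Start: joints at [1.124, 0.342, 1.524, -0, 1.275, -0.146], TCP at [155.534, 501.452, 226.741] pointing down, gripper open.
Joint ranges: [-2.53, 2.53], [-0.77, 2.02], [0.04, 2.7], [-1, 4.14], [0.28, 2.66], [-3.11, 3.11]. Speed limits (rad/s): [2.57, 2.57, 3.14, 3.14, 3.14, 3.14].

### API

Orientations are given as [roll, pitch, yaw] about the fixed x, y, z axes, in that order (R = Rz(yaw) Ry(pitch) Rx(roll)).
In Python, from plant import bot gives the robot as it stands. The module is installed in compiled form; this text tells all that it offers.
- The arm moves only by the shell command python3 -m crank 'ROWS' [OPENING]. ROWS is JSON, a list of rows, each a list of 6 numbers: the shift along the tool's x, y, z in m, then the turn, a rotation vector about the tool's x, y, z in rad. In form: [[dx, dy, dz, wx, wy, wz], ...]. A call has 1 to 5 rows; each row shifts and turns the commanded pose from where the row before left it, along the tool's axes as they then stand; what a row does not reach is not made up. A row lasts 1/8 s, in which the tool goes at most 62.5 mm and 10.7 degrees, less where a joint would pass 70% of its speed; a pose out of reach is approached as far as the arm can. A call is refused whole if a number of a shift passes 0.0625 or a number of a turn 0.188, either way. A call with a gripper value outside its range is refused whole. OPENING is the opening in per cent of the stroke, from 0 (shut) to 100 (fully open), set as the call begins (- or left out, the last holds). The fingers move at their own pace and stop on an object; the grip force is fixed at half the most. Time passes only in rows, so rows that do not move let the fingers close. It gives the time, the measured TCP pose, the force, the opening and the grip force at its end, in the units of the state.
- bot.get_obs(): the state, without advancing time (a new reading comes with each control period).
- bot.capture(name): name is "scene" or "top" or "wrist"; returns a dict with "color" (400x640x3 uint8, blue, green, red), "fov_y" (degrees; the focal length in pixels is half the picture's height over the tangent of half this angle, whatever the lens; pixels are square), "cx", "cy" (the principal point, pixels), "extrinsics" (4x4, takes a point from world to camera coordinates); the wrist camera has in their place "tool_from_camera" (4x4, takes a point from camera to tool coordinates, whose origin is the TCP and whose axes are the flange's). Camera axes: x right, y up, looking along -z (the intrinsics and any distortion apply to the point x, -y, -z); pixel columns grow to the right and rows downward; lengths in mm; the calibration is good to about 2 mm. The wrist camera is an equidistant fisheye: a pixel r from the principal point sees the ray r / f radians off the axis. A picture is of the moment at which its call begins: read the wrist's pose just before it. There is no depth.
- bot.close_job(): hands the job in; it is judged then, once.
The state is a dict: "time": time; "joint_positions": joint angles; "dq": joint speeds; "tau": joint torques, N m; "tool_pos": TCP position; "tcp_rot": TCP orientation; "contact_force": force on the tool from outside, world axes, zero at the start; "moment": the same for the moment, N m; "grip_width": finger opening in mm; "finger_force": force on a finger pad.
Only numpy, scipy, OpenCV 4.12 (cv2) and the standard library are available. Lean on these libraries where they do the work, as an engineer would, in place of code of your own. Each camera call takes 0.05 s, during which the arm holds its last target. There are 200 camera calls.

### The job

Sweep the three loose offcuts off the docking station's deck with the scraper block (not with the fingers) and stand the scraper back on the counter. Then clip in the grey tool magazine, the block with a tongue and a foot, not the plain-ended spare: tail raised, hook its tongue under the rail, then rock it down until the sprung catch snaps over its foot and it lies flat on the deck. Do not ram it, and leave the other things on the counter where they are.

Things in the scene. Friction and masses are not known exactly. Their poses are not given: they have to be found in the camera images.
- magazine: Loose grey plastic tool magazine, about 0.35 kg, flat on the counter. Main block 130 x 60 x 34 mm, a tongue at one end, a foot at the other, a grip rib on top, 66 mm high in all. Origin: centre of the block's underside; x runs from tongue (-x) to foot (+x), z up. Steel tool heads stand 3 mm proud of the block's top beside the rib (look only).
- tongue (a point): Lower tip edge of the magazine's tongue, mid-width (magazine x -85, y 0, z 0 mm). The tongue is a flat plate 60 mm wide, 6 mm thick (z 0..6), that reaches 20 mm beyond the block.
- foot (a point): Lower end edge of the magazine's foot, mid-width (magazine x 75, y 0, z 0 mm). The foot is a step 50 mm wide, 12 mm high (z 0..12), that reaches 10 mm beyond the block.
- rib (a point): Top centre of the magazine's grip rib (magazine x -12.5, y 0, z 66 mm), the place to grasp: 24 mm wide (y -12..12), x -45..20, z 34..66.
- shoulder (a point): Point on the bare flat top of the block behind the rib, towards the foot (magazine x 45, y 0, z 34 mm): the place to push down. The bare top spans x 20..65.
- dock: Docking station fixed to the counter: steel base plate 225 x 104 mm, 12 mm thick (its top is the deck), a rail at its -x end (nearer the robot), a black sprung catch at its +x end. Origin: centre of the underside; x from rail to catch, z up. A seated magazine has its origin over the dock's within 3 mm and its axes along the dock's (tongue at the rail).
- deck (a point): Centre of the deck, 12 mm above the dock's origin; axes as the dock's. Low stops 12 mm high stand on it at x = 78 mm on both sides of the catch (20 to 32 mm from the middle).
- rail (a point): Lower edge of the rail's overhang, mid-width (x -76, y 0 mm, 12 mm above the deck). The slot below it is 12 mm high and 11 mm deep, to a wall at x = -87; end pieces close it at y = -40 and +40; the overhang's top is 20 mm above the deck. The tongue enters with the tail raised 10 to 22 degrees, its tip low over the deck, and goes in up to the wall.
- catch (a joint): Catch, 34 mm wide, slides along dock x: 0 at rest, up to 0.014 m pushed back (+x), spring 5.5 N + 0.4 N/mm. At rest its beak tip is at x 68 mm, underside 14 mm above the deck; a steep ramp (60 degrees) rises from it to 38 mm. A hooked magazine's foot rests on the ramp, tail up 7 to 9 degrees; pushing down with 8 to 20 N drives the catch back, then it snaps to 0 over the foot.
- scraper: Loose white scraper block, 0.16 kg, standing upright on its rubber-edged foot: foot 120 mm long (x), 26 mm thick (y), 30 mm high; on it a grip 66 mm long, 22 mm thick, z 30..64. Origin: centre of its underside.
- chip0: Loose white ceramic offcut, about 22 x 22 x 10 mm, lying on the deck. Origin: its middle, 5 mm above its underside. Swept off sideways (along the dock's y) it drops to the counter, 12 mm lower than the deck.
- chip1: Loose white ceramic offcut, about 22 x 22 x 10 mm, lying on the deck. Origin: its middle, 5 mm above its underside. Swept off sideways (along the dock's y) it drops to the counter, 12 mm lower than the deck.
- chip2: Loose white ceramic offcut, about 22 x 22 x 10 mm, lying on the deck. Origin: its middle, 5 mm above its underside. Swept off sideways (along the dock's y) it drops to the counter, 12 mm lower than the deck.
- spare: Loose grey block, the same as the magazine (main block and rib) but plain-ended, with neither tongue nor foot; leave it. Origin: centre of underside.
- disc: White ceramic milling disc, 98 mm across, 16 mm high, lying flat; leave it. Origin: centre of underside.
- resin: Amber bottle, 66 mm across, 160 mm tall; leave it. Origin: centre of underside.
- model: Plaster tooth-arch model on a 70 x 75 mm base, 32 mm high; leave it. Origin: centre of underside.
- brush: Hand brush lying on the counter; leave it.
- driver: Screwdriver lying on the counter; leave it.
- beaker: White plastic cup, 70 mm across, 85 mm tall; leave it. Origin: centre of underside.
Not all that is in view belongs to the job. What is shaped like the magazine but turquoise is not meant.

How it is judged (in metres and radians):
On the way, in this order (a step that is already met when the one before it is completed fails the run):
1. all three offcuts are off the deck, down on the counter (z of each of chip0, chip1, chip2 in the frame of deck below 0.001 m), for 0.1 s.
2. the tongue is under the rail (at least 4 mm in) with the tail still raised, at least 3 degrees (x of tongue in the frame of dock between -0.092 and -0.08 m and z of tongue in the frame of deck between -0.004 and 0.008 m and y of tongue in the frame of dock between -0.015 and 0.015 m and angle between magazine's own z axis and vertical above 0.052 rad and z of foot in the frame of deck above 0.012 m), for 0.1 s.
3. the foot is down on the deck and the catch has sprung back over it (z of foot in the frame of deck below 0.004 m and z of tongue in the frame of deck below 0.005 m and x of tongue in the frame of dock below -0.08 m and value of joint catch below 0.002 m), for 0.2 s.
At the end, for the whole second after the job is handed in: Magazine at rest, flat on the deck (foot within 4 mm, tongue within 5 mm, tilt under 0.06 rad), tongue at least 4 mm under the rail, foot under the catch, catch within 2 mm of rest; the three offcuts down on the counter, the scraper upright on the counter (all of step 1 and all of step 3 and z of each of foot, tongue in the frame of deck above -0.004 m and x of tongue in the frame of dock above -0.092 m and x of foot in the frame of dock between 0.07 and 0.081 m and angle between the z axis of magazine and the z axis of dock, either way round below 0.06 rad and linear speed of magazine below 0.02 m/s and height (world z) of scraper below 0.006 m and angle between scraper's own z axis and vertical below 0.15 rad); the robot touches nothing.
It fails at once if the fingers touch an offcut (contact force between the fingers and chip0 above 1 N or contact force between the fingers and chip1 above 1 N or contact force between the fingers and chip2 above 1 N).
It fails at once if the magazine is rammed or dropped on the dock (more than 100 N) (contact force between magazine and dock above 100 N).
It fails at once if a bystander is moved more than 40 mm (distance of any of spare, disc, resin, model, brush, driver, beaker from where it was at the start of the episode above 0.04 m).
It also fails if it takes over 72 s, if anything falls off the work surface, if the arm or the gripper's body presses on something with over 40 N, if the wrist force passes 120 N, or if a joint passes its speed limit or range.

## Working session

There is one attempt and no reset: what is moved stays moved. The work goes in short steps, Python scripts to look and compute and a shell command to move; the robot and the scene stay as the last step left them, time stands still between calls to the robot, and variables do not carry over. Pictures are saved under pics/ and viewed, at most 10 in all, crops included, and the job is handed in when it is done.

```bash
mkdir -p pics; cat > h.py <<'E'
import numpy as np, cv2, pickle
from plant import bot
from scipy.spatial.transform import Rotation as R
def snap(n,f):
    o=bot.get_obs(); c=bot.capture(n); cv2.imwrite(f'pics/{f}.png',c['color']); pickle.dump((o,c),open(f'pics/{f}.pkl','wb')); return o,c
def load(f): return pickle.load(open(f'pics/{f}.pkl','rb'))
def ray(oc,u,v):
    o,c=oc; f=200/np.tan(np.radians(c['fov_y'])/2); p=np.array([u-c['cx'],v-c['cy']])
    if 'extrinsics' in c:
        E=np.linalg.inv(c['extrinsics']); d=np.array([p[0]/f,-p[1]/f,-1])
    else:
        r=np.hypot(*p)+1e-9; t=r/f; d=np.array([np.sin(t)*p[0]/r,-np.sin(t)*p[1]/r,-np.cos(t)])
        T=np.eye(4);T[:3,:3]=R.from_euler('xyz',o['tcp_rot']).as_matrix();T[:3,3]=o['tool_pos']; E=T@c['tool_from_camera']
    return E[:3,3],E[:3,:3]@d
def at(oc,u,v,z):
    p,d=ray(oc,u,v); return (p+d*(z-p[2])/d[2]).round(1)
E
python3 - <<'E'
from h import *
a=snap('scene','s0');b=snap('top','t0')
print(a[0]); 
for c in (a,b): print({k:v for k,v in c[1].items() if k!='color'})
E
```

```text
{'time': 0.0, 'joint_positions': array([ 1.12401943e+00,  3.42725566e-01,  1.52504837e+00, -1.49289846e-05,
        1.27537730e+00, -1.46031185e-01]), 'dq': array([ 6.05491866e-05,  2.22115256e-04,  2.11259626e-03,  4.64392200e-04,
        1.16076991e-03, -1.32924687e-04]), 'tau': array([-2.58965163e-03, -4.31220603e+01, -2.44228131e+01,  7.15872017e-02,
        5.55862812e-02, -2.10900348e-04]), 'tool_pos': array([155.33908839, 501.05682905, 226.03253978]), 'tcp_rot': array([-3.14004858e+00, -2.12669785e-04,  2.84085113e+00]), 'contact_force': array([-0.22109107, -0.91287511, -1.01033937]), 'moment': array([ 0.0294132 , -0.01650661, -0.02528465]), 'finger_force': 0.0, 'grip_width': 91.94797923249331}
{'fov_y': 44.4963802726907, 'cx': 319.4024757553499, 'cy': 206.62447077400643, 'extrinsics': array([[ 7.15846002e-02,  9.97419448e-01, -5.48539690e-03,
         3.04111083e+01],
       [-7.94147698e-01,  6.03215578e-02,  6.04723692e-01,
         3.47834467e+02],
       [ 6.03494059e-01, -3.89326885e-02,  7.96416453e-01,
        -1.69419044e+03],
       [ 0.00000000e+00,  0.00000000e+00,  0.00000000e+00,
         1.00000000e+00]])}
{'fov_y': 57.888470902913795, 'cx': 322.9568628253062, 'cy': 202.78557216317262, 'extrinsics': array([[-2.64554861e-03, -9.99994433e-01, -2.03353359e-03,
        -8.11778831e+01],
       [ 9.94981755e-01, -2.83567495e-03,  1.00016331e-01,
        -4.99036672e+02],
       [-1.00021541e-01, -1.75873075e-03,  9.94983718e-01,
        -1.07887645e+03],
       [ 0.00000000e+00,  0.00000000e+00,  0.00000000e+00,
         1.00000000e+00]])}
```

View pics/s0.png

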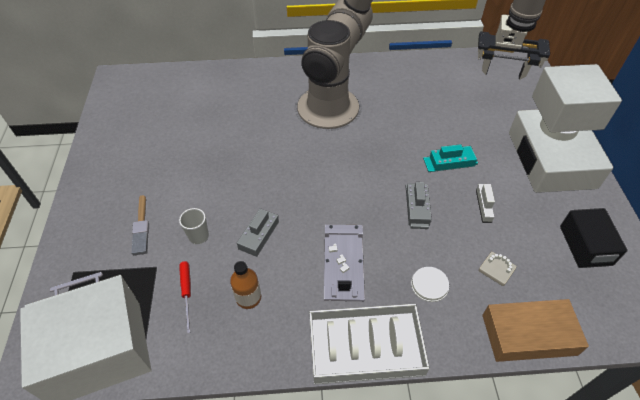

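View pics/t0.png

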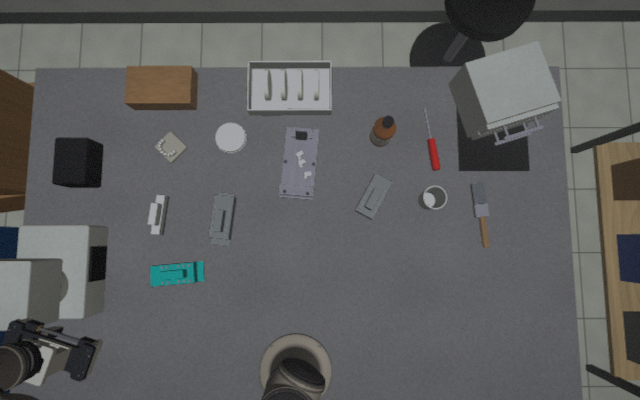

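Candidates for the magazine, by their pixel in the top image:
- Grey block at (222,219), which seems to have end steps.
- Grey block at (374,196), which looks plain-ended, so probably the spare.
- Turquoise lookalike at (177,272), excluded.

The white scraper is at (158,214), the dock at (300,162), and the chips at about (301,155), (302,164) and (308,175). I'll check these in a close crop.

```bash
python3 - <<'E'
from h import *
i=load('t0')[1]['color'][115:295,140:400]
cv2.imwrite('pics/c0.png',cv2.resize(i,None,fx=3,fy=3,interpolation=cv2.INTER_CUBIC))
t=load('t0')
for n,u,v,z in [('mag',222,219,34),('scr',158,214,30),('dock',300,162,12),('spare',374,196,34)]: print(n,at(t,u,v,z))
E
```

```text
mag [449.6 222.   34. ]
scr [465.6 417.6  30. ]
dock [628.4 -11.1  12. ]
spare [ 518.1 -237.4   34. ]
```

View pics/c0.png

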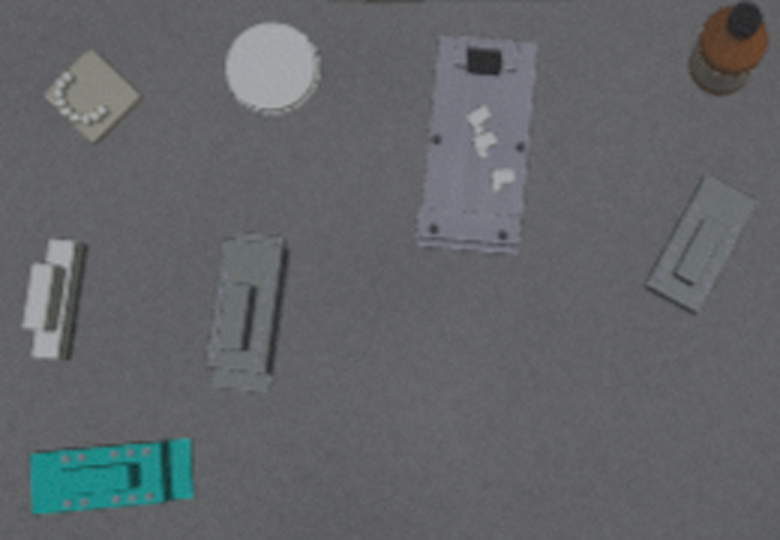

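The crop confirms it. The block at top (222,219) has a tongue plate at its lower end, towards the robot, and a foot at its upper end, so it is the magazine. The one at (374,196) is plain-ended. The chips lie mid-deck and slightly towards -y, so I'll sweep towards -y. Next I move above the scraper, checking clearance to the mill.

```bash
python3 - <<'E'
from h import *
t=load('t0')
for u,v in [(107,226),(107,318),(60,262)]:
  for z in (150,250): print(u,v,z,at(t,u,v,z))
E
cat >> h.py <<'E'
def to(pos,yaw=None,pitch=None,rot=None):
    """shift in current tool axes (m), then total turn in tool axes, to world pose"""
    o=bot.get_obs(); M=R.from_euler('xyz',o['tcp_rot'])
    print('shift',(M.inv().apply(np.array(pos)-o['tool_pos'])/1000).round(4), end=' ')
    if rot is not None: print('turn',(M.inv()*rot).as_rotvec().round(4),'shift in target axes',(rot.inv().apply(np.array(pos)-o['tool_pos'])/1000).round(4),end='')
    print()
def down(psi,tilt=0):
    """tool y along object y (object yaw psi), tool pointing down, tail(+x) raised by tilt"""
    return R.from_euler('z',psi)*R.from_euler('y',-tilt)*R.from_euler('xyz',[np.pi,0,np.pi])
E
```

```text
107 226 150 [425.1 498.4 150. ]
107 226 250 [421.3 438.6 250. ]
107 318 150 [184.  484.7 150. ]
107 318 250 [205.  426.2 250. ]
60 262 150 [329.6 618.4 150. ]
60 262 250 [335.7 546.1 250. ]
```

```bash
python3 -m crank '[[-0.053,-0.019,0,0,0,0],[-0.053,-0.019,0,0,0,0],[-0.053,-0.019,0,0,0,0],[-0.053,-0.019,0,0,0,0],[-0.053,-0.019,0,0,0,0]]' 100 && python3 -m crank '[[-0.05,0,0.01,0,0,0],[0,0,0,0,0,-0.15],[0,0,0,0,0,0],[0,0,0,0,0,0]]' && python3 - <<'E'
from h import *
o,c=snap('wrist','w0')
print({k:v for k,v in c.items() if k!='color'},o['tool_pos'],o['tcp_rot'])
E
```

```text
time: 0.72
tool_pos: [381.6, 330.8, 226.5]
tcp_rot: [-3.141, -0.0, 2.841]
contact_force: [0.4, 0.4, -0.6]
grip_width: 92.3
finger_force: 0.0
time: 1.23
tool_pos: [427.7, 317.6, 216.7]
tcp_rot: [-3.142, -0.0, 2.989]
contact_force: [-0.3, 0.0, -0.4]
grip_width: 92.4
finger_force: 0.0
{'fov_y': 65.70646984690485, 'cx': 322.63091164881445, 'cy': 200.12287807735163, 'tool_from_camera': array([[-2.70182270e-04,  9.62055391e-01,  2.72854084e-01,
         7.38195789e+01],
       [ 9.99999963e-01,  2.51107117e-04,  1.04830041e-04,
         2.97512826e-01],
       [ 3.23367041e-05,  2.72854102e-01, -9.62055423e-01,
        -1.56742939e+02],
       [ 0.00000000e+00,  0.00000000e+00,  0.00000000e+00,
         1.00000000e+00]])} [427.72101412 317.61684477 216.6809544 ] [-3.14153168e+00 -3.31986603e-04  2.98878401e+00]
```

View pics/w0.png

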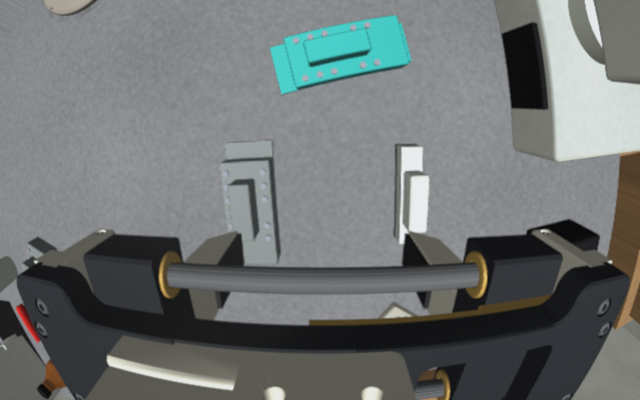

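The wrist view shows the scraper at about (412,200), with its grip top spanning (406..428,175..240), and the magazine at (250,200). The magazine's tongue plate is at the top edge (248,142) and its rib top at (241,208).

```bash
python3 - <<'E'
from h import *
w=load('w0')
for n,u,v,z in [('grip nr',417,176,64),('grip far',418,240,64),('foot nrL',397,145,30),('foot nrR',422,146,30),('foot far L',401,243,30),
 ('tongue L',227,142,6),('tongue R',272,140,6),('block nL',221,163,34),('block nR',270,158,34),('block farR',278,263,34),('rib nL',227,182,66),('rib nR',250,180,66),('rib fR',258,235,66)]: print(n,at(w,u,v,z))
i=w[1]['color'][130:280,200:440]; cv2.imwrite('pics/c1.png',cv2.resize(i,None,fx=3.3,fy=3.3,interpolation=cv2.INTER_CUBIC))
E
```

```text
grip nr [430.6 417.7  64. ]
grip far [503.7 414.4  64. ]
foot nrL [399.9 407.2  30. ]
foot nrR [404.6 436.8  30. ]
foot far L [520.2 401.6  30. ]
tongue L [367. 209.   6.]
tongue R [374.8 264.9   6. ]
block nL [388.4 206.   34. ]
block nR [392.7 264.   34. ]
block farR [521.3 247.6  34. ]
rib nL [406.1 219.7  66. ]
rib nR [408.1 245.   66. ]
rib fR [469.2 240.4  66. ]
```

View pics/c1.png

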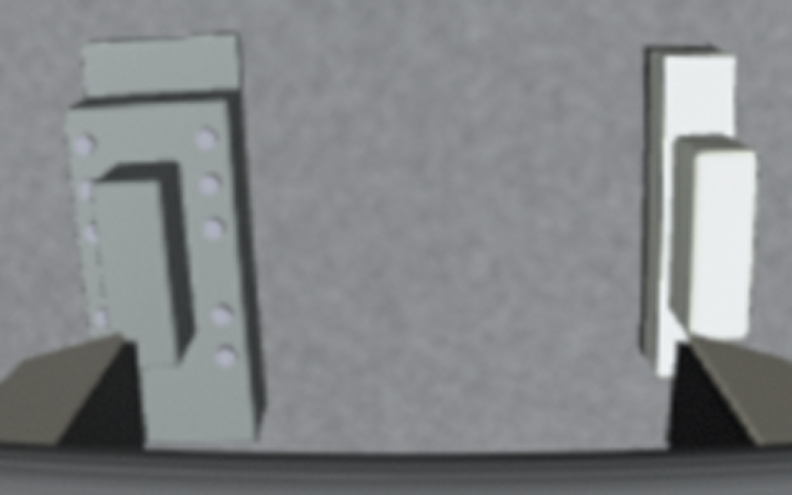

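The crop sharpens the corners: scraper grip top (695..755,152) to (692..748,335), magazine block top corners (67,108), (229,99), (257,440), and rib top (93,182), (159,179), (179,366).

```bash
python3 - <<'E'
from h import *
w=load('w0')
for n,x,y,z in [('foot nL',664,56,30),('foot nR',735,56,30),('foot fL',658,374,30),('g nL',695,152,64),('g nR',755,152,64),('g fL',692,335,64),('g fR',748,335,64),
 ('tongue L',83,43,6),('tongue R',239,36,6),('blk nL',67,108,34),('blk nR',229,99,34),('blk fR',257,440,34),('rib nL',93,182,66),('rib nR',159,179,66),('rib fR',179,366,66)]: print(n,at(w,200+x/3.3,130+y/3.3,z))
E
```

```text
foot nL [402.7 411.8  30. ]
foot nR [405.8 437.6  30. ]
foot fL [520.3 399.5  30. ]
g nL [429.7 410.7  64. ]
g nR [432.4 430.9  64. ]
g fL [491.7 405.2  64. ]
g fR [495.2 425.   64. ]
tongue L [367.7 206.4   6. ]
tongue R [376.  265.2   6. ]
blk nL [387.9 205.2  34. ]
blk nR [394.9 262.9  34. ]
blk fR [521.7 247.4  34. ]
rib nL [409.6 220.2  66. ]
rib nR [412.2 242.1  66. ]
rib fR [475.4 234.6  66. ]
```

```bash
python3 - <<'E'
from h import *
w=load('w0');t=load('t0')
for z in (0,50,100,150,200): print(z,at(w,558,159,z),at(t,107,226,z))
to([463,418.3,110],rot=down(-.105))
to([463,418.3,33],rot=down(-.105))
E
```

```text
0 [449.8 673.7   0. ] [430.8 588.3   0. ]
50 [437.1 627.5  50. ] [428.9 558.3  50. ]
100 [424.4 581.4 100. ] [427.  528.4 100. ]
150 [411.7 535.3 150. ] [425.1 498.4 150. ]
200 [399.  489.2 200. ] [423.2 468.5 200. ]
shift [-0.0197  0.1048  0.1069] turn [ 0.0001  0.     -0.0471] shift in target axes [-0.0246  0.1037  0.1068]
shift [-0.0197  0.1047  0.1839] turn [ 0.0001  0.     -0.0471] shift in target axes [-0.0246  0.1037  0.1838]
```

```bash
python3 -m crank '[[-0.017,0.0525,0.04,0,0,0],[-0.017,0.0525,0.04,0,0,0],[0,0,0.027,0,0,-0.047],[0,0,0.04,0,0,0],[0,0,0.037,0,0,0]]' 100 && python3 -m crank '[[0,0,0,0,0,0],[0,0,0,0,0,0],[0,0,0,0,0,0]]' && python3 -c "
from h import *
to([477,416.8,33],rot=down(-.105))"
```

```text
time: 1.9
tool_pos: [472.8, 408.6, 38.3]
tcp_rot: [3.141, 0.0, 3.038]
contact_force: [-0.1, -0.0, -0.4]
grip_width: 92.2
finger_force: 0.0
time: 2.28
tool_pos: [474.5, 408.7, 41.6]
tcp_rot: [3.139, 0.003, 3.038]
contact_force: [0.4, 0.4, -0.1]
grip_width: 91.7
finger_force: 0.0
shift [-0.0016  0.0083  0.0086] turn [0.0024 0.0029 0.0011] shift in target axes [-0.0016  0.0083  0.0086]
```

```bash
python3 -m crank '[[-0.002,0.008,0.0085,0,0,0],[0,0,0,0,0,0],[0,0,0,0,0,0]]' 100 && python3 -m crank '[[0,0,0,0,0,0],[0,0,0,0,0,0],[0,0,0,0,0,0],[0,0,0,0,0,0],[0,0,0,0,0,0]]' 0
```

```text
time: 2.65
tool_pos: [476.3, 415.7, 30.8]
tcp_rot: [-3.141, -0.0, 3.038]
contact_force: [0.2, 0.4, -0.6]
grip_width: 92.0
finger_force: 0.0
time: 3.28
tool_pos: [476.3, 415.7, 30.9]
tcp_rot: [3.142, 0.0, 3.038]
contact_force: [-0.4, -0.6, 0.2]
grip_width: 46.2
finger_force: 0.0
```

```bash
python3 -m crank '[[0,0,-0.0025,0,0,0],[0,0,0,0,0,0],[0,0,0,0,0,0],[0,0,0,0,0,0],[0,0,0,0,0,0]]' && python3 -m crank '[[0,0,0,0,0,0],[0,0,0,0,0,0],[0,0,-0.03,0,0,0],[0,0,-0.05,0,0,0],[0,0,0,0,0,0]]'
```

```text
time: 3.9
tool_pos: [476.5, 415.8, 33.5]
tcp_rot: [3.141, 0.0, 3.038]
contact_force: [0.0, 0.7, 1.1]
grip_width: 22.3
finger_force: 30.0
time: 4.53
tool_pos: [478.2, 416.9, 117.3]
tcp_rot: [3.137, 0.006, 3.038]
contact_force: [1.0, 0.4, -0.9]
grip_width: 21.6
finger_force: 30.0
```

```bash
python3 -m crank '[[-0.028,-0.045,-0.03,0,0,0],[-0.028,-0.045,-0.03,0,0,0],[-0.028,-0.045,-0.02,0,0,0],[-0.028,-0.045,-0.02,0,0,0],[-0.028,-0.045,0,0,0,0]]' && python3 -m crank '[[-0.028,-0.045,0,0,0,0],[0,0,0,0,0,0],[0,0,0,0,0,0],[0,0,0,0,0,0]]' && python3 - <<'E'
from h import *
o,c=snap('wrist','w1'); print(o['tool_pos'],o['tcp_rot'])
i=c['color'][50:290,100:420]; cv2.imwrite('pics/c2.png',cv2.resize(i,None,fx=2.5,fy=2.5,interpolation=cv2.INTER_CUBIC))
E
```

```text
time: 5.15
tool_pos: [593.1, 175.8, 213.8]
tcp_rot: [3.141, 0.001, 3.038]
contact_force: [0.9, -0.1, -2.0]
grip_width: 22.0
finger_force: 30.0
time: 5.65
tool_pos: [614.8, 130.9, 212.8]
tcp_rot: [3.141, -0.001, 3.039]
contact_force: [0.2, 0.3, -1.5]
grip_width: 21.7
finger_force: 30.0
[614.76353782 130.9436338  212.78947264] [ 3.14146346e+00 -1.22400009e-03  3.03935263e+00]
```

View pics/c2.png

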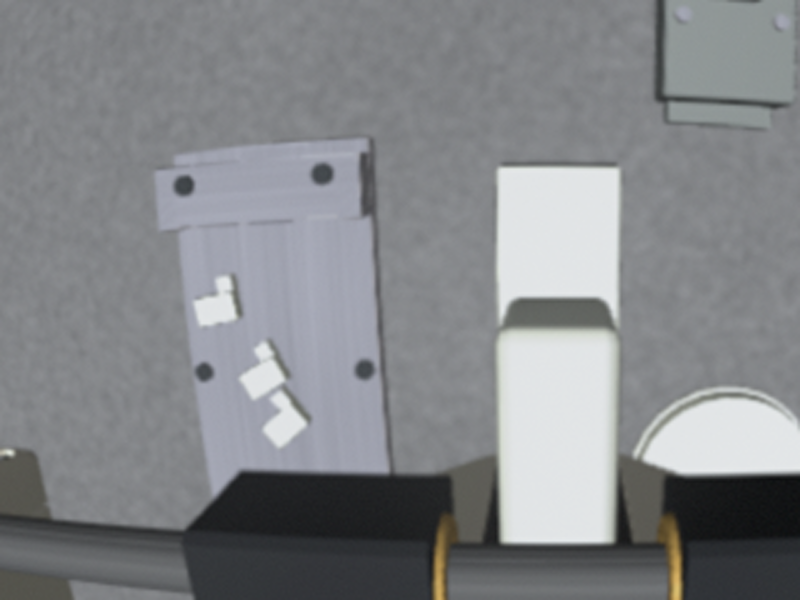

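The crop shows the dock's rail with its top face from (155,170)/(360,152) to (160,229)/(360,216). The deck's left edge runs (180,230) to (210,490) and its right edge (372,216) to (390,470). The three chips are at (217,302), (264,372) and (285,420).

```bash
python3 - <<'E'
from h import *
w=load('w1');t=load('t0')
for n,x,y,z in [('railTL',155,170,32),('railTR',360,152,32),('railBL',160,229,32),('railBR',360,216,32),('baseNL',175,157,12),('baseNR',370,139,12),('deckR1',374,230,12),('deckR2',390,470,12),('deckL1',181,235,12),('deckL2',210,490,12),('chip',217,312,22),('chipb',224,283,15),('chip',264,378,22),('chip',285,427,22),('chiptopright',308,420,22),('mag foot',668,123,12),('mag footR',770,127,12),('mag blkL',664,98,34),('magblkR',792,104,34)]: print(n,at(w,100+x/2.5,50+y/2.5,z))
print('top view')
for n,x,y,z in [('NL',417,250,0),('NR',520,252,0),('FL',440,38,12),('FR',537,43,12)]: print(n,at(t,140+x/3,115+y/3,z))
E
```

```text
railTL [516.7 -49.4  32. ]
railTR [526.2  53.6  32. ]
railBL [545.1 -51.3  32. ]
railBR [554.5  49.9  32. ]
baseNL [511.  -47.9  12. ]
baseNR [519.9  54.1  12. ]
deckR1 [562.7  50.5  12. ]
deckR2 [683.   39.2  12. ]
deckL1 [550.3 -50.8  12. ]
deckL2 [687.1 -65.6  12. ]
chip [590.3 -32.8  22. ]
chipb [577.4 -29.5  15. ]
chip [625.9 -14.2  22. ]
chip [651.9  -8.3  22. ]
chiptopright [649.4   4.7  22. ]
mag foot [527.9 191.4  12. ]
mag footR [532.6 239.7  12. ]
mag blkL [517.7 187.5  34. ]
magblkR [523.3 244.5  34. ]
top view
NL [515.7  54.9   0. ]
NR [513.3 -52.5   0. ]
FL [738.6  31.3  12. ]
FR [732.9 -70.7  12. ]
```

```bash
python3 - <<'E'
from h import *
t=load('t0');s=load('s0')
print(at(t,388,122,160),at(s,240,266,160),at(s,247,302,0))
rt=down(-.095)
to([639.5,29.3,110],rot=rt); to([639.5,29.3,46],rot=rt)
E
```

```text
[ 707.  -261.4  160. ] [ 712.1 -264.2  160. ] [ 724.  -267.6    0. ]
shift [-0.035  -0.0986  0.103 ] turn [ 0.0001 -0.0008 -0.007 ] shift in target axes [-0.0342 -0.0989  0.103 ]
shift [-0.035  -0.0987  0.167 ] turn [ 0.0001 -0.0008 -0.007 ] shift in target axes [-0.0342 -0.0989  0.167 ]
```

Resin is clear, at y about -264. I'll lower the scraper onto the deck at +y of the chips.

```bash
python3 -m crank '[[-0.0175,-0.049,0.05,0,0,0],[-0.0175,-0.049,0.05,0,0,-0.007],[0,0,0.03,0,0,0],[0,0,0,0,0,0],[0,0,0,0,0,0]]' && python3 -c "
from h import *
to([639.5,29.3,46],rot=down(-.095))"
```

```text
time: 6.32
tool_pos: [637.6, 43.3, 98.3]
tcp_rot: [3.141, 0.002, 3.046]
contact_force: [0.4, -0.2, -0.9]
grip_width: 22.1
finger_force: 30.0
shift [-0.0031 -0.0137  0.0523] turn [ 0.0003  0.0023 -0.0002] shift in target axes [-0.0032 -0.0137  0.0523]
```

```bash
python3 -m crank '[[-0.002,-0.01,0.025,0,0,0],[-0.001,-0.002,0.02,0,0,0],[0,0,0.004,0,0,0],[0,0,0,0,0,0],[0,0,0,0,0,0]]' && python3 -c "
from h import *
to([639.5,29.3,46],rot=down(-.095))"
```

```text
time: 6.95
tool_pos: [639.5, 30.3, 49.3]
tcp_rot: [3.141, 0.003, 3.045]
contact_force: [0.2, -0.2, -1.1]
grip_width: 21.7
finger_force: 30.0
shift [-0.0001 -0.001   0.0033] turn [ 0.0002  0.0026 -0.0012] shift in target axes [-0.0001 -0.001   0.0033]
```

```bash
python3 -m crank '[[0,0,0.003,0,0,0],[0,0,0,0,0,0],[0,0,0,0,0,0]]'; python3 - <<'E'
from h import *
o,c=snap('scene','s1'); i=c['color'][200:320,280:440]; cv2.imwrite('pics/c3.png',cv2.resize(i,None,fx=5,fy=5,interpolation=cv2.INTER_CUBIC))
E
```

```text
time: 7.32
tool_pos: [639.3, 30.1, 45.5]
tcp_rot: [3.141, 0.002, 3.045]
contact_force: [1.7, 1.3, 3.3]
grip_width: 21.7
finger_force: 30.0
```

```bash
python3 -m crank '[[0,-0.014,-0.0003,0,0,0],[0,-0.014,0,0,0,0],[0,-0.014,0,0,0,0],[0,-0.014,0,0,0,0],[0,-0.014,0,0,0,0]]' && python3 -m crank '[[0,-0.014,0,0,0,0],[0,-0.014,0,0,0,0],[0,-0.012,0,0,0,0],[0,0,0,0,0,0],[0,0,0,0,0,0]]'; python3 - <<'E'
from h import *
o,c=snap('scene','s2'); i=c['color'][200:320,260:420]; cv2.imwrite('pics/c4.png',cv2.resize(i,None,fx=5,fy=5,interpolation=cv2.INTER_CUBIC))
E
```

```text
time: 8.0
tool_pos: [632.0, -40.5, 45.5]
tcp_rot: [3.141, 0.001, 3.044]
contact_force: [-0.1, 10.9, 11.1]
grip_width: 22.0
finger_force: 30.0
time: 8.62
tool_pos: [627.3, -79.9, 44.3]
tcp_rot: [-3.142, -0.002, 3.044]
contact_force: [-0.4, 0.3, -1.7]
grip_width: 21.6
finger_force: 30.0
```

View pics/c4.png

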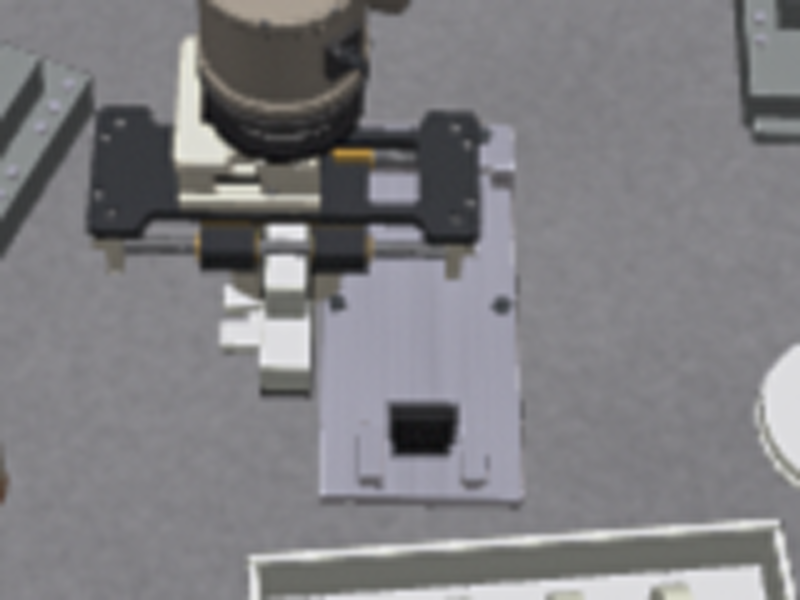

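```bash
python3 -m crank '[[0,0,-0.05,0,0,0],[0,0,-0.05,0,0,0],[0,0.03,-0.045,0,0,0],[0,0.055,-0.02,0,0,0],[0,0.055,0,0,0,0]]' && python3 -m crank '[[0,0.055,0,0,0,0],[0,0.02,0,0,0,0],[0,0,0,0,0,0],[0,0,0,0,0,0]]' && python3 - <<'E'
from h import *
o,c=snap('wrist','w2'); print(o['tool_pos'],o['tcp_rot'])
i=c['color'][50:290,20:340]; cv2.imwrite('pics/c5.png',cv2.resize(i,None,fx=2.5,fy=2.5,interpolation=cv2.INTER_CUBIC))
to([476.4,415.8,130],rot=down(-.105))
E
```

```text
time: 9.3
tool_pos: [642.5, 61.1, 212.5]
tcp_rot: [3.141, 0.004, 3.044]
contact_force: [0.2, -0.3, -2.9]
grip_width: 21.8
finger_force: 30.0
time: 9.8
tool_pos: [648.8, 133.0, 209.8]
tcp_rot: [-3.141, -0.0, 3.044]
contact_force: [0.8, -0.8, -1.6]
grip_width: 21.5
finger_force: 30.0
[648.77062672 132.983307   209.80191872] [-3.14075918e+00 -4.22751829e-04  3.04384057e+00]
shift [0.1994 0.2649 0.0798] turn [-0.0006 -0.0003  0.0065] shift in target axes [0.2012 0.2635 0.0799]
```

View pics/c5.png

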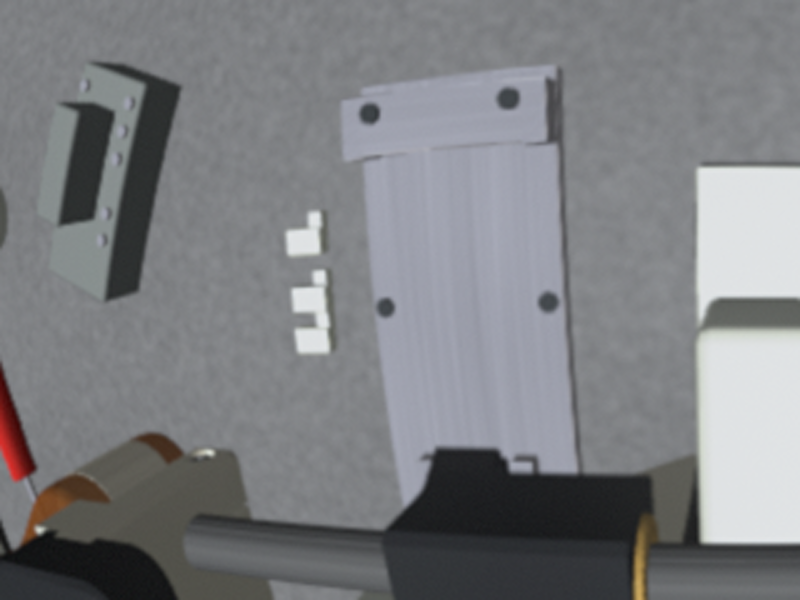

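The deck is clear: the three chips lie on the counter at crop (306,242), (310,298) and (312,340), left of the deck edge. I'll take the scraper back.

```bash
python3 -m crank '[[0.033,0.044,0,0,0,0],[0.033,0.044,0,0,0,0],[0.033,0.044,0,0,0,0],[0.033,0.044,0.01,0,0,0],[0.033,0.044,0.03,0,0,0]]' && python3 -m crank '[[0.034,0.044,0.04,0,0,0],[0,0,0,0,0,0.006],[0,0,0,0,0,0]]' && python3 - <<'E'
from h import *
w=load('w2')
for n,x,y,z in [('railTL',343,102,32),('railTR',547,78,32),('railBL',345,160,32),('railBR',547,142,32),('deckR1',558,150,12),('deckR2',578,470,12),('deckL1',365,165,12),('deckL2',403,500,12)]: print(n,at(w,20+x/2.5,50+y/2.5,z))
to([476.4,415.8,40],rot=down(-.105))
E
```

```text
time: 10.48
tool_pos: [506.9, 369.6, 171.8]
tcp_rot: [3.139, 0.004, 3.042]
contact_force: [1.4, 0.7, -1.3]
grip_width: 21.8
finger_force: 30.0
time: 10.85
tool_pos: [480.1, 411.1, 134.2]
tcp_rot: [3.142, 0.001, 3.038]
contact_force: [0.3, -0.1, -1.5]
grip_width: 21.7
finger_force: 30.0
railTL [518.4 -48.7  32. ]
railTR [527.2  53.6  32. ]
railBL [546.1 -51.2  32. ]
railBR [555.5  50.5  32. ]
deckR1 [558.8  49.9  12. ]
deckR2 [716.   35.9  12. ]
deckL1 [549.1 -51.3  12. ]
deckL2 [726.7 -67.9  12. ]
shift [0.0043 0.0043 0.0942] turn [0.     0.0011 0.0012] shift in target axes [0.0042 0.0043 0.0942]
```

```bash
python3 -m crank '[[0.004,0.004,0.04,0,0,0],[0,0,0.035,0,0,0],[0,0,0.015,0,0,0],[0,0,0,0,0,0],[0,0,0,0,0,0]]' && python3 -m crank '[[0,0,0.006,0,0,0],[0,0,0.002,0,0,0],[0,0,0,0,0,0],[0,0,0,0,0,0]]'
```

```text
time: 11.48
tool_pos: [476.8, 416.8, 45.5]
tcp_rot: [3.139, 0.003, 3.038]
contact_force: [-0.1, 0.5, -0.8]
grip_width: 22.0
finger_force: 30.0
time: 11.98
tool_pos: [475.4, 416.7, 35.8]
tcp_rot: [3.141, 0.0, 3.039]
contact_force: [-1.0, 0.8, -1.8]
grip_width: 21.6
finger_force: 30.0
```

```bash
python3 -m crank '[[0,0,0.002,0,0,0],[0,0,0.0005,0,0,0],[0,0,0,0,0,0]]'; python3 -m crank '[[0,0,0,0,0,0],[0,0,0,0,0,0],[0,0,0,0,0,0],[0,0,0,0,0,0]]' 100; python3 -m crank '[[0,0,0,0,0,0],[0,0,-0.03,0,0,0],[0,0,-0.06,0,0,0],[0,0,-0.04,0,0,0],[0,0,0,0,0,0]]'; python3 - <<'E'
from h import *
c,s=np.cos(-.121),np.sin(-.121)
r=np.array([454.8-12.5*c,226.2-12.5*s]);print(r)
to([*r,110],rot=down(-.121)); to([*r,40],rot=down(-.121))
E
```

```text
time: 12.35
tool_pos: [475.4, 416.7, 33.5]
tcp_rot: [3.141, 0.0, 3.039]
contact_force: [-0.8, -0.1, 1.4]
grip_width: 22.0
finger_force: 30.0
time: 12.85
tool_pos: [475.4, 416.5, 33.1]
tcp_rot: [3.142, -0.0, 3.039]
contact_force: [0.3, -1.0, -0.1]
grip_width: 57.2
finger_force: 0.0
time: 13.48
tool_pos: [477.0, 417.7, 167.3]
tcp_rot: [3.136, 0.006, 3.039]
contact_force: [-0.9, 0.0, 0.3]
grip_width: 91.7
finger_force: 0.0
[442.39139466 227.70881195]
shift [ 0.0153 -0.1929  0.0563] turn [0.0053 0.006  0.0183] shift in target axes [ 0.0114 -0.1928  0.0573]
shift [ 0.0157 -0.1932  0.1262] turn [0.0053 0.006  0.0183] shift in target axes [ 0.0114 -0.1928  0.1273]
```

```bash
python3 -m crank '[[0.004,-0.048,0,0,0,0],[0.004,-0.048,0,0,0,0],[0.004,-0.048,0.015,0,0,0],[0.0035,-0.049,0.035,0,0,0.018],[0,0,0,0,0,0]]' && python3 -m crank '[[0,0,0,0,0,0],[0,0,0,0,0,0]]'; python3 -c "
from h import *
to([442.4,227.7,41],rot=down(-.121))"
```

```text
time: 14.1
tool_pos: [436.7, 222.7, 110.0]
tcp_rot: [-3.138, -0.008, 3.017]
contact_force: [0.2, -0.3, 0.5]
grip_width: 91.9
finger_force: 0.0
time: 14.35
tool_pos: [440.9, 227.2, 113.6]
tcp_rot: [3.141, 0.002, 3.022]
contact_force: [1.0, 0.3, 0.2]
grip_width: 92.2
finger_force: 0.0
shift [-0.0013  0.0006  0.0726] turn [0.0009 0.0015 0.0013] shift in target axes [-0.0015  0.0007  0.0726]
```

```bash
python3 -m crank '[[-0.001,0,0.03,0,0,0],[0,0,0.03,0,0,0],[0,0,0.011,0,0,0],[0,0,0,0,0,0],[0,0,0,0,0,0]]'; python3 -m crank '[[0,0,0,0,0,0],[0,0,0,0,0,0],[0,0,0,0,0,0],[0,0,0,0,0,0],[0,0,0,0,0,0]]' 0; python3 -m crank '[[0,0,0,0,0,0],[0,0,0,0,0,0],[0,0,0,0,0,0],[0,0,0,0,0,0],[0,0,0,0,0,0]]'
```

```text
time: 14.98
tool_pos: [441.9, 226.6, 43.1]
tcp_rot: [3.141, 0.002, 3.021]
contact_force: [0.8, -0.1, 0.8]
grip_width: 91.7
finger_force: 0.0
time: 15.6
tool_pos: [441.1, 226.1, 42.1]
tcp_rot: [3.141, 0.0, 3.021]
contact_force: [-0.0, -0.4, -0.0]
grip_width: 46.6
finger_force: 0.0
time: 16.23
tool_pos: [441.0, 225.9, 42.1]
tcp_rot: [-3.141, -0.0, 3.021]
contact_force: [-0.4, -0.7, -1.0]
grip_width: 24.0
finger_force: 30.0
```

```bash
cat >> h.py <<'E'
TCPM=np.array([-13.7,0,42.1]); PSI=-.092; DC=np.array([626.4,-7.5,12.])
def hook(xd,zd,tilt_deg,yd=0,go=True):
    A=R.from_euler('z',PSI)*R.from_euler('y',-np.radians(tilt_deg))
    p=DC+R.from_euler('z',PSI).apply([xd,yd,zd])+A.apply(TCPM-[-85,0,0])
    print(p.round(1),end=' '); to(p,rot=down(PSI,np.radians(tilt_deg)))
def where():
    o=bot.get_obs(); M=R.from_euler('xyz',o['tcp_rot'])*R.from_euler('xyz',[np.pi,0,np.pi]).inv()
    t=R.from_euler('z',-PSI)
    for n,q in (('tongue',[-85,0,0]),('foot',[75,0,0])): print(n,t.apply(o['tool_pos']+M.apply(np.array(q)-TCPM)-DC).round(1),end=' ')
    print('up',t.apply(M.apply([0,0,1])).round(3),'F',o['contact_force'].round(1),o['moment'].round(2))
E
python3 -m crank '[[0,0,-0.03,0,0,0],[0,0,-0.05,0,0,0],[0,0,-0.05,0,0,0],[0,0,0,0,0,0],[0,0,0,0,0,0]]'; python3 -c "
from h import *
where();hook(-62,40,16)"
```

```text
time: 16.85
tool_pos: [440.0, 225.8, 170.7]
tcp_rot: [-3.141, -0.002, 3.021]
contact_force: [0.6, -0.4, -5.3]
grip_width: 23.6
finger_force: 30.0
tongue [-278.4  217.2  116.8] foot [-118.5  212.6  116.4] up [0.003 0.001 1.   ] F [ 0.6 -0.4 -5.3] [ 0.03  0.12 -0.02]
[621.4  -7.  112.1] shift [-0.2082 -0.2092  0.0583] turn [-0.0049 -0.2817 -0.0285] shift in target axes [-0.178  -0.2152  0.112 ]
```

```bash
python3 -m crank '[[-0.035,-0.035,0,0,0,0],[-0.035,-0.035,0,0,0,0],[-0.035,-0.035,0,0,0,0],[-0.035,-0.035,0,0,0,0],[-0.035,-0.035,0,0,0,0]]'; python3 -m crank '[[-0.033,-0.034,0,0,0,0],[0,0,0,0,-0.14,-0.028],[0,0,0,0,-0.14,0],[0,0,0,0,0,0],[0,0,0,0,0,0]]'; python3 -c "
from h import *
where();hook(-62,30,16)"
```

```text
time: 17.48
tool_pos: [593.2, 30.0, 169.0]
tcp_rot: [3.142, -0.005, 3.021]
contact_force: [1.1, 1.1, -3.8]
grip_width: 23.8
finger_force: 30.0
time: 18.1
tool_pos: [622.7, -6.5, 171.5]
tcp_rot: [-3.14, 0.277, 3.049]
contact_force: [0.5, 0.2, -4.2]
grip_width: 24.1
finger_force: 30.0
tongue [-60.8   0.6  99.5] foot [ 93.1   0.5 143.3] up [-0.273  0.002  0.962] F [ 0.5  0.2 -4.2] [ 0.03  0.45 -0.05]
[621.4  -7.  102.1] shift [ 0.0202 -0.0005  0.0664] turn [-0.002  -0.0022 -0.0003] shift in target axes [ 0.0204 -0.0007  0.0663]
```

```bash
python3 -m crank '[[0.007,0,0.022,0,0,0],[0.007,0,0.022,0,0,0],[0.006,0,0.022,0,0,0],[0,0,0,0,0,0],[0,0,0,0,0,0]]'; python3 -c "
from h import *
where();hook(-62,2,16)
a=snap('scene','s3')[1]['color'][190:310,300:400];b=snap('wrist','w3')[1]['color'][40:290,200:440]
cv2.imwrite('pics/c6.png',np.hstack([cv2.resize(a,(400,480),interpolation=cv2.INTER_CUBIC),cv2.resize(b,(400,480),interpolation=cv2.INTER_CUBIC)]))"
```

```text
time: 18.73
tool_pos: [622.7, -6.6, 104.0]
tcp_rot: [-3.14, 0.281, 3.049]
contact_force: [-0.2, -1.8, -4.1]
grip_width: 23.9
finger_force: 30.0
tongue [-60.6   0.5  31.8] foot [93.2  0.4 76.2] up [-0.277  0.002  0.961] F [-0.2 -1.8 -4.1] [0.01 0.37 0.  ]
[621.4  -7.   74.1] shift [ 0.0096 -0.0005  0.0283] turn [-0.0021  0.0019 -0.0002] shift in target axes [ 0.0095 -0.0005  0.0284]
```

View pics/c6.png

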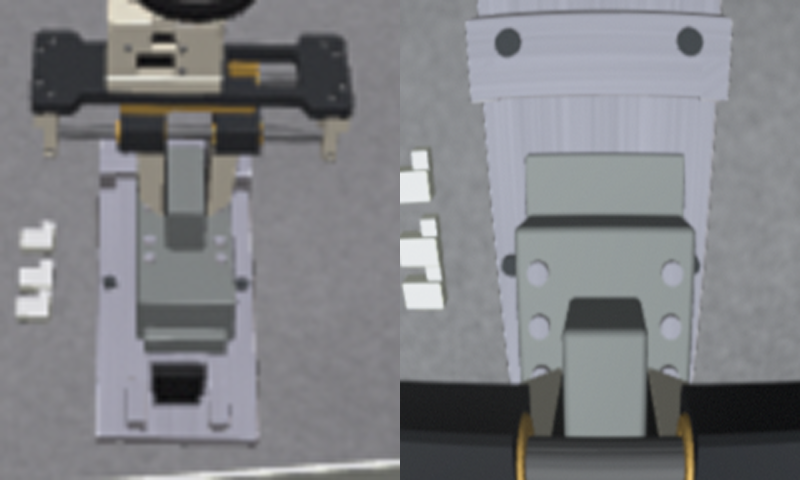

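The wrist view (right half) shows the tongue tip edge from (527,155) to (684,153), parallel to the rail edge from (472,101) to (727,98) and centred on it. The three chips are off to the left. I'll check the numbers.

```bash
python3 - <<'E'
from h import *
w=load('w3'); t=R.from_euler('z',-PSI)
f=lambda x,y,z:print(t.apply(at(w,200+x*.6,40+y/1.92,z)-DC).round(1))
# tongue upper tip edge height: tip z 31.8 + 6*cos
z=12+31.8+5.8
f(527,155,z);f(684,153,z); print('expected x',-60.6-6*.277)
f(472,101,32);f(727,98,32);print('rail -76, +-52'); 
E
```

```text
[-68.7 136.3  37.6]
[-83.2 243.8  37.6]
expected x -62.262
[-82.2 114.8  20. ]
[-115.1  300.4   20. ]
rail -76, +-52
```

```bash
python3 - <<'E'
from h import *
w=load('w3'); t=R.from_euler('z',-PSI)
f=lambda x,y,z:print(t.apply(at(w,200+(x-400)*.6,40+y/1.92,z)-DC).round(1))
z=12+31.8+5.8
f(527,155,z);f(684,153,z); print('expected x',-60.6-6*.277)
f(472,101,32);f(727,98,32);print('rail -76, +-52'); 
E
```

```text
[-61.4 -28.2  37.6]
[-62.1  30.4  37.6]
expected x -62.262
[-76.8 -52.3  20. ]
[-77.6  49.6  20. ]
rail -76, +-52
```

```bash
python3 -m crank '[[0.004,-0.001,0.012,0,0,0],[0.003,-0.001,0.009,0,0,0],[0.001,0,0.004,0,0,0],[0,0,0,0,0,0],[0,0,0,0,0,0]]'; python3 -c "
from h import *
where();hook(-62,1,16,-1.5);hook(-86,1,16,-1.5)"
```

```text
time: 19.45
tool_pos: [620.7, -8.5, 77.1]
tcp_rot: [-3.14, 0.28, 3.049]
contact_force: [0.1, 0.5, -4.6]
grip_width: 23.6
finger_force: 30.0
tongue [-62.4  -1.6   5. ] foot [91.3 -1.6 49.2] up [-0.277  0.002  0.961] F [ 0.1  0.5 -4.6] [ 0.11  0.41 -0.01]
[621.2  -8.5  73.1] shift [0.0006 0.     0.004 ] turn [-0.0021  0.0012 -0.0003] shift in target axes [0.0006 0.     0.004 ]
[597.3  -6.3  73.1] shift [ 0.0237  0.     -0.0026] turn [-0.0021  0.0012 -0.0003] shift in target axes [ 0.0237  0.     -0.0026]
```

Down gently to about 1 mm (contact check), then in.

```bash
python3 -m crank '[[0.0003,0,0.002,0,0,0],[0.0003,0,0.0015,0,0,0],[0,0,0,0,0,0],[0,0,0,0,0,0]]'; python3 -c "
from h import *
where()"; python3 -m crank '[[0.006,0,-0.0017,0,0,0],[0.006,0,-0.0017,0,0,0],[0.003,0,-0.0009,0,0,0],[0,0,0,0,0,0],[0,0,0,0,0,0]]';python3 -c "
from h import *
where();hook(-86,1,16,-1.5)"
```

```text
time: 19.95
tool_pos: [620.9, -8.5, 73.4]
tcp_rot: [-3.14, 0.28, 3.049]
contact_force: [0.4, -0.6, -4.0]
grip_width: 23.9
finger_force: 30.0
tongue [-62.3  -1.6   1.3] foot [91.5 -1.7 45.5] up [-0.276  0.002  0.961] F [ 0.4 -0.6 -4. ] [0.04 0.44 0.01]
time: 20.58
tool_pos: [605.5, -7.1, 73.5]
tcp_rot: [-3.14, 0.28, 3.049]
contact_force: [0.7, -0.1, -4.4]
grip_width: 23.9
finger_force: 30.0
tongue [-77.7  -1.6   1.3] foot [76.1 -1.7 45.6] up [-0.277  0.002  0.961] F [ 0.7 -0.1 -4.4] [ 0.06  0.45 -0.  ]
[597.3  -6.3  73.1] shift [ 0.008   0.0001 -0.0019] turn [-0.0021  0.0012 -0.0003] shift in target axes [ 0.008   0.0001 -0.0019]
```

```bash
python3 -m crank '[[0.0025,0,-0.0007,0,0,0],[0.0025,0,-0.0007,0,0,0],[0,0,0,0,0,0],[0,0,0,0,0,0]]';python3 -c "
from h import *
where()"; python3 -m crank '[[0.0015,0,-0.0004,0,0,0],[0.0015,0,-0.0004,0,0,0],[0,0,0,0,0,0],[0,0,0,0,0,0]]';python3 -c "
from h import *
where()"
```

```text
time: 21.08
tool_pos: [600.2, -6.6, 73.4]
tcp_rot: [-3.14, 0.28, 3.049]
contact_force: [0.5, -0.4, -3.9]
grip_width: 23.9
finger_force: 30.0
tongue [-83.   -1.6   1.2] foot [70.7 -1.6 45.5] up [-0.277  0.002  0.961] F [ 0.5 -0.4 -3.9] [-0.04  0.42 -0.05]
time: 21.58
tool_pos: [597.1, -6.3, 73.3]
tcp_rot: [-3.14, 0.28, 3.049]
contact_force: [0.6, -0.5, -4.6]
grip_width: 23.7
finger_force: 30.0
tongue [-86.2  -1.6   1.2] foot [67.6 -1.6 45.4] up [-0.276  0.002  0.961] F [ 0.6 -0.5 -4.6] [0.08 0.37 0.01]
```

```bash
python3 -m crank '[[0.0012,0,-0.0003,0,0,0],[0,0,0,0,0,0],[0,0,0,0,0,0]]';python3 -c "
from h import *
where();hook(-86.5,1,12.5,-1.5);hook(-86.5,0.5,9,-1.5)"
```

```text
time: 21.95
tool_pos: [596.2, -6.3, 73.5]
tcp_rot: [-3.14, 0.281, 3.049]
contact_force: [1.2, 0.3, -3.9]
grip_width: 23.8
finger_force: 30.0
tongue [-87.   -1.6   1.2] foot [66.7 -1.7 45.6] up [-0.277  0.002  0.961] F [ 1.2  0.3 -3.9] [0.03 0.02 0.06]
[600.4  -6.6  69.5] shift [-0.0029  0.0001  0.0049] turn [-0.0021  0.0628 -0.0004] shift in target axes [-0.0032  0.0001  0.0047]
[603.7  -6.9  65.2] shift [-0.0049  0.0001  0.01  ] turn [-0.0021  0.1239 -0.0005] shift in target axes [-0.0061  0.0001  0.0093]
```

```bash
python3 -m crank '[[-0.0014,0,0.0024,0,0.031,0],[-0.0015,0,0.0024,0,0.031,0],[0,0,0,0,0,0],[0,0,0,0,0,0]]';python3 -c "
from h import *
where();hook(-86.5,0.5,9,-1.5)"
```

```text
time: 22.45
tool_pos: [599.6, -6.5, 69.2]
tcp_rot: [-3.14, 0.218, 3.049]
contact_force: [0.4, 0.8, -4.8]
grip_width: 23.7
finger_force: 30.0
tongue [-87.2  -1.6   0.7] foot [69.  -1.6 35.3] up [-0.216  0.002  0.976] F [ 0.4  0.8 -4.8] [ 0.06  0.18 -0.01]
[603.7  -6.9  65.2] shift [-0.0031  0.      0.0048] turn [-0.002   0.0611 -0.0004] shift in target axes [-0.0034  0.      0.0046]
```

```bash
python3 -m crank '[[-0.0013,0,0.0022,0,0.03,0],[0,0,0,0,0,0],[0,0,0,0,0,0]]';python3 -c "
from h import *
where()"; python3 -m crank '[[-0.0014,0,0.0022,0,0.03,0],[0,0,0,0,0,0],[0,0,0,0,0,0]]';python3 -c "
from h import *
where()"
```

```text
time: 22.82
tool_pos: [601.2, -6.7, 67.4]
tcp_rot: [-3.14, 0.188, 3.049]
contact_force: [0.8, -0.3, -4.2]
grip_width: 23.5
finger_force: 30.0
tongue [-87.3  -1.6   0.7] foot [69.8 -1.7 30.6] up [-0.187  0.002  0.982] F [ 0.8 -0.3 -4.2] [0.09 0.26 0.04]
time: 23.2
tool_pos: [603.0, -6.8, 65.5]
tcp_rot: [-3.14, 0.158, 3.049]
contact_force: [0.6, 0.9, -3.4]
grip_width: 23.5
finger_force: 30.0
tongue [-87.2  -1.5   0.7] foot [70.8 -1.6 25.9] up [-0.157  0.002  0.988] F [ 0.6  0.9 -3.4] [ 0.04  0.3  -0.01]
```

```bash
python3 -m crank '[[-0.0008,0,0.0013,0,0.017,0],[-0.0005,0,0.0008,0,0.01,0],[0,0,0,0,0,0],[0,0,0,0,0,0]]';python3 -c "
from h import *
where()"
```

```text
time: 23.7
tool_pos: [604.5, -6.9, 64.2]
tcp_rot: [-3.14, 0.13, 3.049]
contact_force: [-5.8, 0.9, 2.9]
grip_width: 23.6
finger_force: 30.0
tongue [-87.1  -1.5   1.2] foot [71.6 -1.6 22. ] up [-0.13   0.002  0.992] F [-5.8  0.9  2.9] [ 0.12  0.7  -0.04]
```

```bash
python3 -m crank '[[0,0,0,0,0,0],[0,0,0,0,0,0],[0,0,0,0,0,0],[0,0,0,0,0,0],[0,0,0,0,0,0]]' 100; python3 -m crank '[[0,0,-0.02,0,0,0],[0,0,-0.03,0,0,0],[0,0,-0.03,0,0,0],[0,0,0,0,0,0],[0,0,0,0,0,0]]'; python3 - <<'E'
from h import *
A=R.from_euler('z',PSI)*R.from_euler('y',-np.radians(7.4))
p=DC+R.from_euler('z',PSI).apply([-87,-1.5,0.7])+A.apply([85+47,0,34]); print(p)
to([p[0],p[1],120],rot=down(PSI))
snap('wrist','w4')
E
```

```text
time: 24.32
tool_pos: [605.0, -7.1, 63.7]
tcp_rot: [-3.14, 0.131, 3.049]
contact_force: [1.0, -0.2, 0.2]
grip_width: 69.1
finger_force: 0.0
time: 24.95
tool_pos: [594.2, -5.9, 142.3]
tcp_rot: [-3.14, 0.13, 3.049]
contact_force: [-0.0, -0.4, -0.7]
grip_width: 92.1
finger_force: 0.0
[665.61660051 -12.62451146  63.41783827]
shift [-0.0683 -0.      0.0314] turn [-0.0019  0.13   -0.0008] shift in target axes [-0.0718 -0.0001  0.0223]
```

```bash
python3 -m crank '[[0,0,0,0,0.13,0],[-0.036,0,0,0,0,0],[-0.036,0,0,0,0,0],[0,0,0,0,0,0],[0,0,0,0,0,0]]' 0; python3 -m crank '[[0,0,0.02,0,0,0],[0,0,0,0,0,0],[0,0,0,0,0,0],[0,0,0,0,0,0],[0,0,0,0,0,0]]'; python3 -c "
from h import *
to([665.6,-12.6,67],rot=down(PSI))"
```

```text
time: 25.62
tool_pos: [665.1, -12.5, 141.6]
tcp_rot: [-3.14, -0.002, 3.049]
contact_force: [-1.0, -1.1, 0.1]
grip_width: 46.4
finger_force: 0.0
time: 26.25
tool_pos: [666.5, -12.7, 123.8]
tcp_rot: [-3.14, 0.002, 3.049]
contact_force: [0.0, -1.4, -0.4]
grip_width: 1.1
finger_force: 0.0
shift [0.001  0.0001 0.0568] turn [-0.0019  0.002  -0.0008] shift in target axes [ 0.0009 -0.      0.0568]
```

```bash
python3 -m crank '[[0,0,0.03,0,0,0],[0.001,0,0.022,0,0,0],[0,0,0.004,0,0,0],[0,0,0,0,0,0],[0,0,0,0,0,0]]'; python3 -m crank '[[0,0,0.002,0,0,0],[0,0,0.002,0,0,0],[0,0,0,0,0,0]]'; python3 -m crank '[[0,0,0.002,0,0,0],[0,0,0,0,0,0]]'
```

```text
time: 26.88
tool_pos: [666.2, -12.8, 68.4]
tcp_rot: [-3.14, 0.003, 3.049]
contact_force: [0.5, 0.2, 0.3]
grip_width: 0.5
finger_force: 0.0
time: 27.25
tool_pos: [666.5, -12.8, 65.2]
tcp_rot: [-3.14, 0.005, 3.049]
contact_force: [-1.0, -0.1, 7.9]
grip_width: 0.4
finger_force: 4.1
time: 27.5
tool_pos: [667.0, -12.9, 63.9]
tcp_rot: [-3.14, 0.006, 3.049]
contact_force: [-1.3, 1.1, 11.1]
grip_width: 0.4
finger_force: 5.3
```

```bash
python3 -m crank '[[0,0,0.002,0,0,0],[0,0,0.002,0,0,0],[0,0,0.002,0,0,0],[0,0,0,0,0,0]]'; python3 -m crank '[[0,0,0.002,0,0,0],[0,0,0.002,0,0,0],[0,0,0,0,0,0]]'
```

```text
time: 28.0
tool_pos: [666.8, -12.9, 56.3]
tcp_rot: [-3.14, 0.005, 3.049]
contact_force: [2.9, -0.0, 4.1]
grip_width: 0.4
finger_force: 2.1
time: 28.38
tool_pos: [664.5, -12.6, 50.3]
tcp_rot: [-3.14, -0.001, 3.049]
contact_force: [-0.8, -0.4, -0.5]
grip_width: 0.7
finger_force: 0.0
```

```bash
python3 -m crank '[[0,0,0.002,0,0,0],[0,0,0.001,0,0,0],[0,0,0,0,0,0],[0,0,0,0,0,0]]'; python3 -m crank '[[0,0,0.001,0,0,0],[0,0,0.001,0,0,0],[0,0,0,0,0,0],[0,0,0,0,0,0]]'
```

```text
time: 28.88
tool_pos: [665.1, -12.7, 47.8]
tcp_rot: [-3.14, 0.0, 3.049]
contact_force: [0.4, 0.9, 0.7]
grip_width: 0.8
finger_force: 0.0
time: 29.38
tool_pos: [665.3, -12.7, 46.3]
tcp_rot: [-3.14, 0.001, 3.049]
contact_force: [-1.4, -0.5, 3.3]
grip_width: -0.0
finger_force: 1.4
```

```bash
python3 -m crank '[[0,0,0.0015,0,0,0],[0,0,0,0,0,0],[0,0,0,0,0,0]]'; python3 -m crank '[[0,0,-0.03,0,0,0],[0,0,-0.05,0,0,0],[0.04,0,-0.04,0,0,0],[0.06,0,0,0,0,0],[0.06,0,0,0,0,0]]'; python3 -m crank '[[0.05,0,0,0,0,0],[0.03,0,0,0,0,0],[0,0,0,0,0,0],[0,0,0,0,0,0]]'; python3 - <<'E'
from h import *
a=snap('scene','s5')[1]['color'][200:310,300:400]; s=snap('top','t5')[1]['color']; b=s[115:215,270:335]; d=s[185:245,135:175]
r=lambda i,w,h:cv2.resize(i,(w,h),interpolation=cv2.INTER_CUBIC)
cv2.imwrite('pics/c7.png',np.hstack([r(a,400,440),r(b,286,440)]))
E
```

```text
time: 29.75
tool_pos: [665.4, -12.7, 46.3]
tcp_rot: [-3.14, 0.002, 3.049]
contact_force: [-4.8, 0.2, 10.9]
grip_width: 0.4
finger_force: 5.6
time: 30.38
tool_pos: [504.4, 2.5, 164.7]
tcp_rot: [-3.14, 0.002, 3.049]
contact_force: [0.6, 0.2, 0.4]
grip_width: 0.3
finger_force: 0.0
time: 30.88
tool_pos: [427.6, 9.6, 164.7]
tcp_rot: [-3.14, 0.003, 3.049]
contact_force: [0.2, -0.1, 0.2]
grip_width: 0.0
finger_force: 0.0
```

View pics/c7.png

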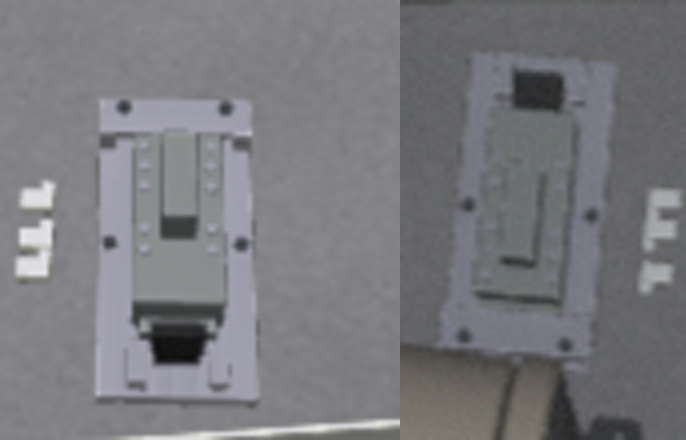

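The magazine lies flat with its tongue under the rail, and the catch, at (178,342) in the left half, overlaps the foot. The chips are on the counter. I'll check the scraper and bystanders by image difference, then hand in.

```bash
python3 - <<'E'
from h import *
a,b=load('t0')[1]['color'],load('t5')[1]['color']
m=lambda i,x0,x1,y0,y1:[round(float(v),1) for v in np.argwhere(i[y0:y1,x0:x1].min(2)>140).mean(0)]+[int((i[y0:y1,x0:x1].min(2)>140).sum())]
print('scraper',m(a,145,172,190,240),m(b,145,172,190,240))
for n,(x,y) in dict(spare=(374,196),disc=(231,138),model=(171,147),resin=(384,131),driver=(432,145),beaker=(434,198),brush=(482,210)).items():
    print(n,float(cv2.absdiff(a,b)[y-18:y+18,x-18:x+18].mean().round(1)),end='; ')
E
```

```text
scraper [23.9, 9.6, 267] [24.2, 9.6, 279]
spare 2.2; disc 2.2; model 2.0; resin 2.2; driver 2.2; beaker 2.1; brush 2.2;
```

```bash
python3 -c "
from plant import bot
print(bot.close_job())"
```

```text
the job is handed in; nothing more can be done
None
```

I handed the job in at about 31 s; no verdict came back. The final pictures show the three offcuts on the counter, the scraper standing upright at its old spot, the magazine flat on the deck with tongue under rail and catch over foot, and no bystander visibly moved.

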